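Shut the loose-key stop valve with its crank

TASK

The washers have to be worked on, so shut off the water: fit the loose crank fully down onto the square end of the stop valve's spindle without forcing it, wind it clockwise until you feel the valve close, and nip it up snug but do not crush the seat washer. Then take the crank off, lay it gently, flat, back on the rubber mat and let go; leave the handwheel valve and everything else as they are.

Things in the scene. Friction and masses are not known exactly. Their poses are not given: they have to be found in the camera images.
- crank: Bare steel crank, 0.42 kg, lying flat on the mat, handle up. Origin: centre of its hub's underside = mouth of the socket; z up, +x along the arm to the handle. Hub 30 x 30 x 42 mm high, faces along x and y; pinch it by its y faces. In its underside a square socket 15.5 x 15.5 mm, 30 mm deep. Flat arm 17 wide, 12 thick, level with the underside. Mass centre about 20 mm out along +x.
- crank_handle (a point): Centre of the crank's upright handle, 70 mm from the hub's axis and 45 mm above the hub's underside. Handle: black plastic cylinder, 24 mm diameter, from 14 to 75 mm above the underside, above a boss of 24 mm diameter. It spins freely on its pin, so it can be gripped and led round the circle with the gripper not turning.
- spindle (a joint): Stop valve spindle angle, rad; grows on closing (clockwise from above). It neither rises nor sinks. Starts -7.5 to -10 (1.2 to 1.6 turns open); does not tell how the square's flats face. At 0 the valve meets its seat washer, and the spindle turns further only together with the washer. Packing friction 0.42 N m, so 6 N at the crank's handle, all the way.
- washer (a joint): How far the stop valve's seat washer, inside the valve, is squeezed, in rad of spindle turn; 0 at the start. Once the valve has closed on it, it starts to give at about 0.65 N m (9 N at the crank's handle) and resists with 4.4 N m per rad more. Snug: 0.05 to 0.3 (12 to 27 N at the handle). Beyond 0.3 it is crushed. When let go it eases back to about 0.08 at most.
- square_end (a point): Top centre of the stop valve's spindle end, 183 mm above the counter; this point does not turn, z up. A 14 x 14 mm square stands 22 mm above the round gland nut (33 mm diameter) on which the hub comes to rest; on it a turned cone nose, 6 mm high, 14 mm to 7 mm diameter. The square may face any way and no reading tells how: look, or turn the crank on it under light pressure until it drops.
- header: Water header of 42 mm copper pipe and brass valves, fixed. Origin on the counter under the stop valve's axis; +y along the pipe, z up. Pipe axis 75 mm up, from y = -0.11 to 0.31 m, where it bends down into the counter. Stop valve with bare square spindle end at y = 0; a like valve with a handwheel (86 mm across, top 175 mm up) at y = 0.155; pressure gauge, 173 mm high, at y = 0.25.
- handwheel (a joint): Angle of the handwheel of the second valve, rad; 0 at the start. It is not to be turned.
- mat: Grey rubber mat, 260 x 240 mm along its x and y, 4 mm thick, fixed on the counter. Origin: centre of its underside.
- tape_roll: White roll of thread tape, 48 mm across, 14 mm high, lying on the corner of the mat (+x, +y). Bystander. Origin under its centre.
- screwdriver: Screwdriver, 190 mm, lying in front of the header. Bystander.
- union: Loose brass pipe union, 56 mm across, 30 mm high, standing in front of the header. Bystander.
- wrench: Steel wrench, 220 mm, lying behind the header. Bystander.
- detergent: White detergent bottle, 84 mm in diameter, 210 mm high, at the back. Bystander.
- paste_tin: Tin of jointing paste, 72 mm in diameter, 75 mm high, at the back. Bystander.
- mug: White mug, 82 mm in diameter, 92 mm high, at the back. Bystander.
Mind the look-alikes: they are no part of the job. What is meant by the crank is not purple, and is the smaller of those in its own colour.

How it is judged:
By the outcome, as a careful person would: the job done as asked, in the order asked, and still so for the second after the job is handed in, with the robot touching nothing.
It also fails if it takes over 72 s, if anything falls off the work surface, if the arm or the gripper's body presses on something with over 40 N, if the wrist force passes 120 N, or if a joint passes its speed limit or range.

ROBOT

A 6-joint arm with a two-finger parallel gripper is mounted at the origin on the work surface. World frame = base frame: x ahead of the robot, y to its left, z up, the work surface at z = 0. Lengths are in m, angles in rad, forces in N, time in s.
With the tool pointing down it reaches from about 0.3 to 0.95 m from the base axis. Payload 3.1 kg.
Tool frame: the origin (TCP) lies on the centre line of the jaws, within the pads' length; the fingertips stand robot.tcp_to_tips ahead of it and the grasp point (between the pads) lies 5 mm behind it (robot.tcp_to_tips is the distance from the TCP to the fingertips, in m); z points along the fingers, y is the line along which they close (so a half turn about z gives the same grasp; the last joint's range is limited). The gripper opens to 85 mm and grips with 20 to 120 N. Pads are 22 mm wide; open, the fingers measure 114 mm over their backs; the gripper's body (76 mm by 85 mm) begins 54 mm behind the grasp point. The pads swing forward as they close: fully open they stand 13 mm farther back than shut.
Start: joints at [1.243, 0.308, 1.634, -0, 1.2, -0.07], TCP at [0.159, 0.604, 0.245] pointing down, gripper open.
Joint ranges: [-3.06, 3.06], [-0.79, 1.96], [0.05, 2.63], [-1.19, 4.34], [0.05, 2.64], [-2.94, 2.94]. Speed limits (rad/s): [2.79, 2.79, 3.14, 3.14, 3.14, 3.14].

INTERFACE

Orientations are given as a rotation vector (axis times angle).
In Python, from workcell import robot gives the robot as it stands. The module is installed in compiled form; this text tells all that it offers.
- The arm moves only by the tool step_arm, never from a script. Its arguments are lists of equal length, an entry for each row: "travel": the shift along the tool's x, y, z in units of 50 mm (1.0 is 50 mm), a list of three; "twist": the turn, a rotation vector about the tool's x, y, z in units of 10 degrees (1.0 is 10 degrees), a list of three; "gripper": the opening, from -1 (shut) to 1 (fully open). A call has 1 to 12 rows; each row shifts and turns the commanded pose from where the row before left it, along the tool's axes as they then stand; what a row does not reach is not made up. A row lasts 1/8 s, in which the tool goes at most 62.5 mm and 10.7 degrees, less where a joint would pass 70% of its speed; a pose out of reach is approached as far as the arm can. A call is refused whole if a number of a shift passes 1 or a number of a turn 1, either way. A call with a gripper value outside its range is refused whole. The fingers move at their own pace and stop on an object; the grip force is fixed at half the most. Time passes only in rows, so rows that do not move let the fingers close. It gives the time, the measured TCP pose, the force, the opening and the grip force at its end, in the units of the state.
- robot.sense(): the state, without advancing time (a new reading comes with each control period).
- robot.snapshot(name): name is "scene" or "top" or "wrist"; returns the picture (384x512x3 uint8, red, green, blue); there is no depth.
- robot.camera_model(name): a dict with "K" (3x3 intrinsics, pixels), "rvec" (rotation vector, rad) and "tvec" (3), from world to camera coordinates, as OpenCV has them. Camera axes: x right, y down, z forward; pixel columns grow to the right and rows downward; lengths in m; the calibration is good to about 2 mm. A picture is of the moment at which its call begins: read the wrist's pose just before it. camera_model takes no time and is no camera call; for the wrist camera it gives the pose at the moment of the call.
- robot.job_done(): hands the job in; it is judged then, once.
The state is a dict: "t": time; "qpos": joint angles; "dq": joint speeds; "joint_efforts": joint torques, N m; "tool_pos": TCP position; "orientation": TCP orientation; "contact_force": force on the tool from outside, world axes, zero at the start; "wrist_torque": the same for the moment, N m; "gripper_width": opening from 0.0 (shut) to 1.0 (fully open); "grasp_force": force on a finger pad.
Only numpy, scipy, OpenCV 4.12 (cv2) and the standard library are available. Lean on these libraries where they do the work, as an engineer would, in place of code of your own. Each camera call takes 0.05 s, during which the arm holds its last target. There are 200 camera calls.

## Working session

There is one attempt and no reset: what is moved stays moved. The work goes in short steps, Python scripts to look and compute and a tool call to move; the robot and the scene stay as the last step left them, time stands still between calls to the robot, and variables do not carry over. Pictures are saved under pics/ and viewed, at most 10 in all, crops included, and the job is handed in when it is done.

Besides the shell and the picture viewer there is one more tool, called after ">>>" in YAML: its name, and indented under it one key for each argument. step_arm: Moves the arm, as the interface text tells. Its arguments: {"type":"object","properties":{"travel":{"type":"array","items":{"type":"array","items":{"type":"number"}}},"twist":{"type":"array","items":{"type":"array","items":{"type":"number"}}},"gripper":{"type":"array","items":{"type":"number"}}},"required":["travel","twist","gripper"]}

```bash
mkdir -p pics; cat > h.py <<'E'
import numpy as np, cv2
from workcell import robot
from scipy.spatial.transform import Rotation as R
def snap(n,f=None):
    m=robot.camera_model(n); im=robot.snapshot(n)
    if f: cv2.imwrite('pics/'+f,cv2.cvtColor(im,cv2.COLOR_RGB2BGR))
    return im,m
def ray(m,uv):
    Rm=R.from_rotvec(np.ravel(m['rvec'])).as_matrix(); t=np.ravel(m['tvec'])
    d=Rm.T@np.linalg.inv(m['K'])@np.array([uv[0],uv[1],1.]); return -Rm.T@t,d/np.linalg.norm(d)
def onz(m,uv,z):
    c,d=ray(m,uv); return c+d*(z-c[2])/d[2]
def tri(ms,uvs):
    A=np.zeros((3,3));b=np.zeros(3);L=[ray(m,u) for m,u in zip(ms,uvs)]
    for c,d in L:
        P=np.eye(3)-np.outer(d,d);A+=P;b+=P@c
    p=np.linalg.solve(A,b); return p,[np.linalg.norm(np.cross(p-c,d)) for c,d in L]
def proj(m,p):
    return cv2.projectPoints(np.array(p,float).reshape(-1,1,3),np.ravel(m['rvec']).astype(float),np.ravel(m['tvec']).astype(float),np.array(m['K'],float),None)[0].reshape(-1,2)
E
python3 - <<'E'
from h import *
s=robot.sense(); print({k:np.round(v,3).tolist() for k,v in s.items()}, robot.tcp_to_tips)
ims=[]
for n in('scene','top','wrist'):
    im,m=snap(n,n+'0.png'); c,d=ray(m,(256,192)); print(n,m['K'][0][0],c.round(3),d.round(3))
E
```

```text
{'t': 0.0, 'qpos': [1.243, 0.309, 1.635, 0.0, 1.2, -0.07], 'dq': [-0.002, -0.002, 0.0, -0.001, -0.001, 0.001], 'joint_efforts': [0.001, -41.525, -27.667, 0.0, 0.01, -0.0], 'tool_pos': [0.159, 0.604, 0.244], 'orientation': [-0.404, -3.115, 0.004], 'contact_force': [0.447, 0.078, 0.927], 'wrist_torque': [0.032, -0.012, -0.02], 'grasp_force': 0.0, 'gripper_width': 0.997} 0.014
scene 353.79465293688406 [1.055 0.467 1.019] [-0.374 -0.463 -0.803]
top 348.1870999181447 [ 0.531 -0.096  0.975] [ 0.069  0.032 -0.997]
wrist 313.724996936615 [0.093 0.621 0.373] [ 0.269 -0.081 -0.96 ]
```

View pics/scene0.png

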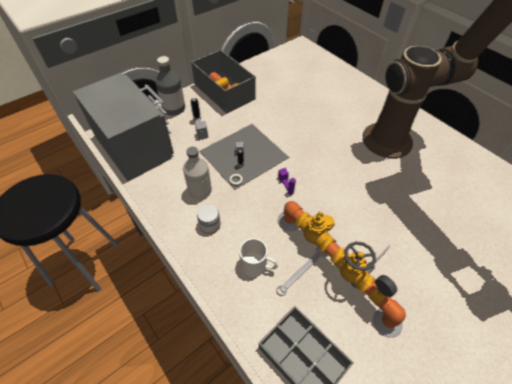

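View pics/top0.png

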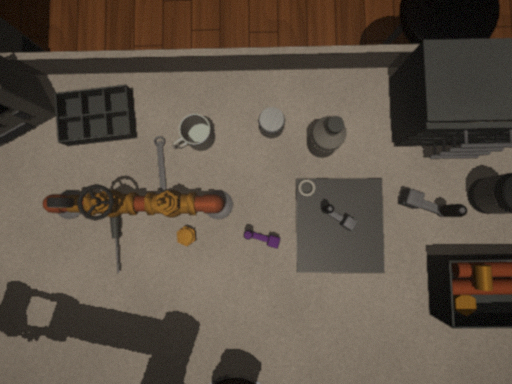

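The scene view shows the header on the right, with the stop valve near (318,222) and the handwheel near (360,257). The small grey crank is on the mat at about (240,155), and a larger look-alike sits off the mat at (200,120). In the top view the crank hub is near (347,222), its handle near (327,208), and the stop valve near (166,203). Next I'll enlarge these areas.

```bash
python3 - <<'E'
import cv2,numpy as np
t=cv2.imread('pics/top0.png');s=cv2.imread('pics/scene0.png')
def c(im,x,y,w=50,h=38): return cv2.resize(im[y:y+h,x:x+w],(400,300),interpolation=cv2.INTER_CUBIC)
a=np.vstack([np.hstack([c(t,312,192),c(t,142,184)]),np.hstack([c(s,215,135),c(s,295,200)])])
cv2.imwrite('pics/crop0.png',cv2.convertScaleAbs(a,alpha=1.5))
E
```

```text
(no output)
```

View pics/crop0.png

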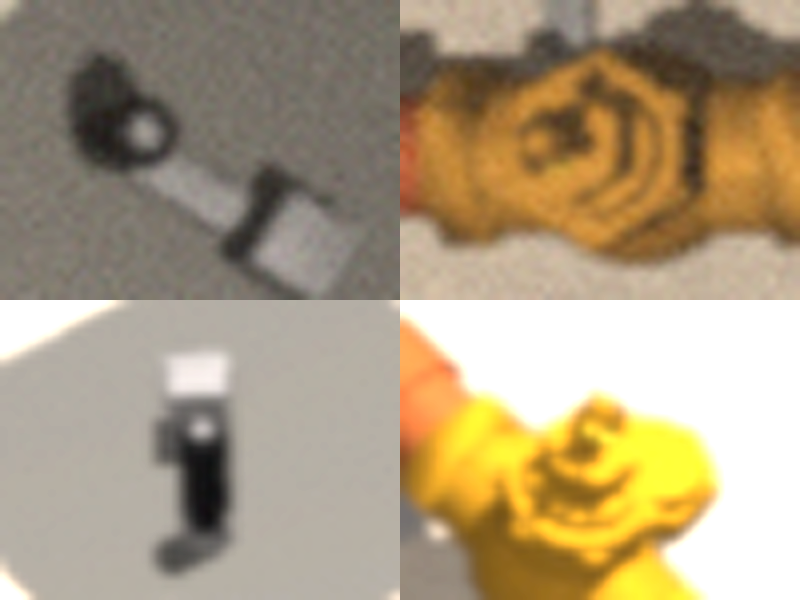

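The crop shows the crank's hub top in the top view at about (350.1,222.4), with the handle pin at (330.4,208.5). In the scene view they are at (239.6,144.3) and (240.1,151). The spindle tip is near (161.4,201.5) in the top view and (320,214.4) in the scene view.

```bash
cat >> h.py <<'E'
def togo(p,yaw_y,tilt0=True):
    """shift in tool units and twist about z from current commanded (measured) pose; yaw_y = world heading of tool y axis"""
    s=robot.sense();Rt=R.from_rotvec(s['orientation']).as_matrix()
    d=Rt.T@(np.array(p)-s['tool_pos'])/0.05
    # tool pointing down target
    y=np.array([np.cos(yaw_y),np.sin(yaw_y),0]);best=None
    for sg in(1,-1):
        z=np.array([0,0,-1.]);Y=sg*y;X=np.cross(Y,z);T=np.stack([X,Y,z],1)
        w=np.degrees(R.from_matrix(Rt.T@T).as_rotvec())/10
        if best is None or np.linalg.norm(w)<np.linalg.norm(best): best=w
    return d.round(3),best.round(3)
E
python3 - <<'E'
from h import *
mt,ms=robot.camera_model('top'),robot.camera_model('scene')
for n,a,b in(('hub',(350.1,222.4),(239.6,144.3)),('pin',(330.4,208.5),(240.1,151)),('tip',(161.4,201.5),(320,214.4))):
    p,e=tri([mt,ms],[a,b]);print(n,p.round(4),np.round(e,4))
    print(onz(mt,a,{'hub':.046,'pin':.079,'tip':.183}[n]).round(4))
h=onz(mt,(350.1,222.4),.046);p=onz(mt,(330.4,208.5),.079);d=p-h;print(np.linalg.norm(d[:2]),np.degrees(np.arctan2(d[1],d[0])))
# mat corners
for uv in((295,178),(382,178),(384,272),(297,272)):print(onz(mt,uv,.004).round(3))
Rt=R.from_rotvec(robot.sense()['orientation']).as_matrix();print(Rt.round(3))
print(togo([h[0],h[1],.2],np.arctan2(d[1],d[0])+np.pi/2))
E
```

```text
hub [ 0.5094 -0.3145  0.0423] [0.0011 0.0011]
[ 0.5103 -0.3145  0.046 ]
pin [ 0.5471 -0.2578  0.0771] [0.0002 0.0002]
[ 0.5472 -0.2576  0.079 ]
tip [0.5664 0.1509 0.1696] [0.0015 0.0015]
[0.5669 0.1457 0.183 ]
0.06772552373094433 57.01825931888903
[ 0.635 -0.175  0.004]
[ 0.631 -0.417  0.004]
[ 0.373 -0.412  0.004]
[ 0.376 -0.175  0.004]
[[-0.967  0.255 -0.001]
 [ 0.255  0.967 -0.002]
 [ 0.    -0.002 -1.   ]]
(array([-11.473, -15.965,   0.914]), array([-9.000e-03, -7.000e-03, -7.179e+00]))
```

>>> step_arm:
  travel:
    - [-0.9,-0.56,-0.3]
    - [-0.9,-0.56,-0.3]
    - [-0.9,-0.56,-0.3]
    - [-0.9,-0.56,-0.3]
    - [-0.9,-0.56,-0.3]
    - [-0.9,-0.56,-0.2]
    - [-0.9,-0.56,0]
    - [-0.9,-0.56,0]
    - [-0.9,-0.56,0]
    - [-0.9,-0.56,0]
    - [-0.9,-0.56,0]
    - [-0.9,-0.56,0]
  twist:
    - [0,0,0]
    - [0,0,0]
    - [0,0,0]
    - [0,0,0]
    - [0,0,0]
    - [0,0,0]
    - [0,0,0]
    - [0,0,0]
    - [0,0,0]
    - [0,0,0]
    - [0,0,0]
    - [0,0,0]
  gripper: [1,1,1,1,1,1,1,1,1,1,1,1]

```text
t: 1.65
tool_pos: [0.5967, 0.1404, 0.3299]
orientation: [-0.404, -3.115, -0.0]
contact_force: [0.5, 0.1, 0.5]
gripper_width: 1.001
grasp_force: 0.0
```

>>> step_arm:
  travel:
    - [0,0,0]
    - [0,0,0]
    - [0,0,0]
  twist:
    - [0,0,0]
    - [0,0,0]
    - [0,0,0]
  gripper: [1,1,1]

```text
t: 2.02
tool_pos: [0.595, 0.1428, 0.3301]
orientation: [-0.402, -3.115, -0.0]
contact_force: [-0.2, 0.1, -1.3]
gripper_width: 0.996
grasp_force: 0.0
```

```bash
python3 - <<'E'
from h import *
s=robot.sense();print(s['tool_pos'],s['orientation'],s['t'],s['contact_force'])
im,m=snap('wrist','w1.png'); print(proj(m,[[.567,.148,.183],[.567,.148,.155]]))
np.save('w1.npy',{k:np.array(v) for k,v in m.items()},allow_pickle=True)
u,v=proj(m,[.567,.148,.175])[0].astype(int)
c=im[max(0,v-50):v+50,max(0,u-66):u+66];print(u,v)
cv2.imwrite('pics/w1c.png',cv2.cvtColor(cv2.resize(c,None,fx=6,fy=6,interpolation=cv2.INTER_CUBIC),cv2.COLOR_RGB2BGR))
E
```

```text
[0.59497061 0.14281003 0.33011157] [-4.01526990e-01 -3.11506315e+00 -2.64451392e-04] 2.025 [-0.19650609  0.1129873  -1.28581472]
[[256.46264178 147.40712918]
 [256.63875548 143.27188514]]
256 146
```

View pics/w1c.png

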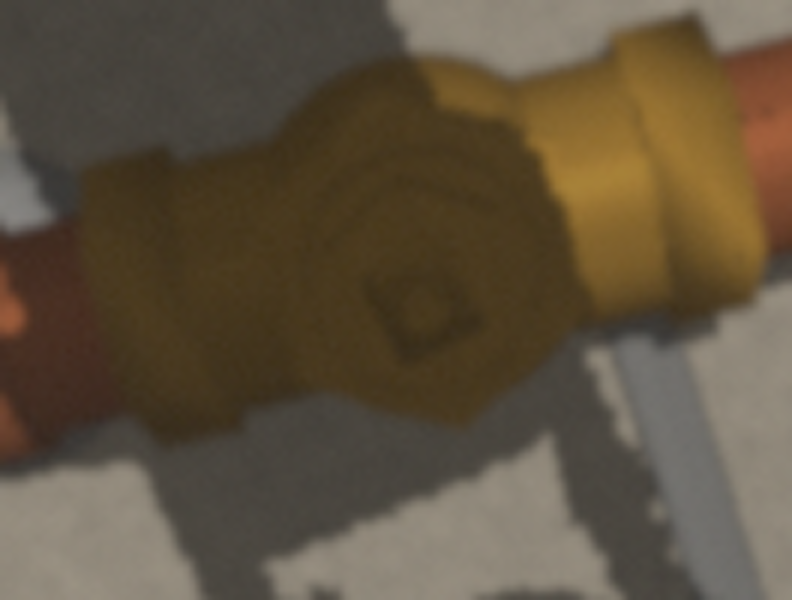

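The crop shows the spindle square clearly, with corners at crop pixels (483,322), (405,363), (367,285) and about (443,250). The nose top is near (422,303), which is image pixel (260.3,146.5).

```bash
python3 - <<'E'
from h import *
m=np.load('w1.npy',allow_pickle=True).item()
P=[onz(m,(190+(x-2.5)/6,96+(y-2.5)/6),.177) for x,y in((483,322),(405,363),(367,285),(443,250))]
for i in range(4):
    d=P[(i+1)%4]-P[i];print(P[i].round(4),np.linalg.norm(d).round(4),np.degrees(np.arctan2(d[1],d[0])).round(1)%90)
print(np.mean(P,0), onz(m,(190+419.5/6,96+300.5/6),.183))
mt=robot.camera_model('top');p,e=tri([m,mt],[(190+419.5/6,96+300.5/6),(161.4,201.5)]);print(p,e)
E
```

```text
[0.5725 0.1592 0.177 ] 0.0133 13.299999999999997
[0.5756 0.1463 0.177 ] 0.0131 11.099999999999994
[0.5628 0.1438 0.177 ] 0.0125 10.0
[0.5606 0.1561 0.177 ] 0.0124 14.8
[0.56787449 0.15133639 0.177     ] [0.56663819 0.15124171 0.183     ]
[0.56816267 0.15062046 0.1675425 ] [np.float64(0.0005876862923550296), np.float64(0.0005876862923549436)]
```

>>> step_arm:
  travel:
    - [0,-0.6,0]
    - [0,-0.7,0]
    - [0,-0.7,0]
    - [0,0,0]
    - [0,0,0]
  twist:
    - [0,0,0]
    - [0,0,0]
    - [0,0,0]
    - [0,0,0]
    - [0,0,0]
  gripper: [1,1,1,1,1]

```text
t: 2.7
tool_pos: [0.5703, 0.0462, 0.3306]
orientation: [0.403, 3.115, 0.001]
contact_force: [-0.6, -0.3, 0.1]
gripper_width: 1.002
grasp_force: 0.0
```

```bash
python3 - <<'E'
from h import *
im,m=snap('wrist','w2.png'); np.save('w2.npy',{k:np.array(v) for k,v in m.items()},allow_pickle=True)
u,v=proj(m,[.567,.146,.175])[0].astype(int); print(u,v)
x0,y0=max(0,u-50),max(0,v-38)
c=cv2.resize(im[y0:v+37,x0:u+50],None,fx=8,fy=8,interpolation=cv2.INTER_CUBIC);print(x0,y0)
cv2.imwrite('pics/w2c.png',cv2.convertScaleAbs(cv2.cvtColor(c,cv2.COLOR_RGB2BGR),alpha=1.6))
E
```

```text
364 145
314 107
```

View pics/w2c.png

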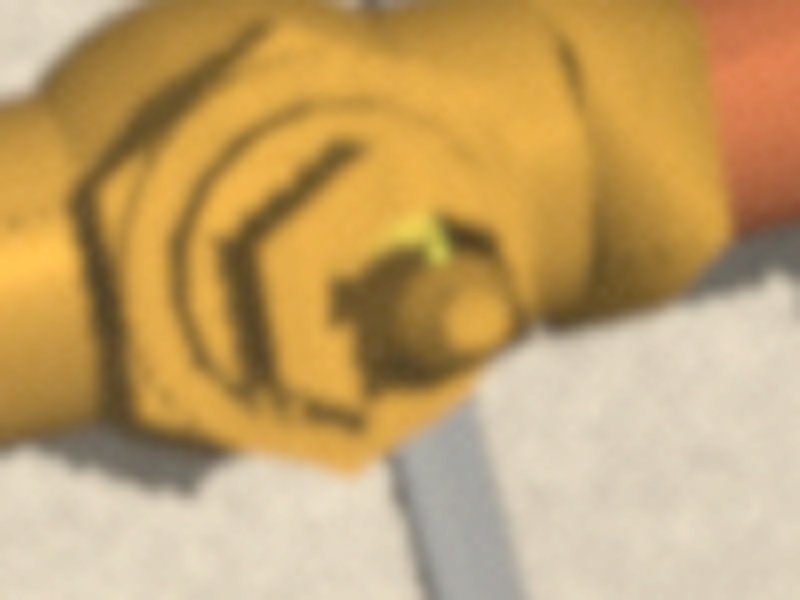

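The second wrist view shows the nose top at crop pixel (475,315), which is image pixel (372.9,145.9).

```bash
python3 - <<'E'
from h import *
m=np.load('w1.npy',allow_pickle=True).item();m2=np.load('w2.npy',allow_pickle=True).item()
p,e=tri([m,m2],[(190+419.5/6,96+300.5/6),(372.9,145.9)]);print(p,e)
print(onz(m2,(372.9,145.9),.183))
# next: view crank
h=np.array([.510,-.3145]);a=np.radians(57)
X=np.array([np.cos(a),np.sin(a)])
for hd in (57+90,):
    print(togo([h[0],h[1],.2],np.radians(hd)))
E
```

```text
[0.56691782 0.15116616 0.18338172] [np.float64(0.0003394472747526925), np.float64(0.00033944727475281023)]
[0.56734055 0.15121696 0.183     ]
(array([-0.661, -7.29 ,  2.605]), array([ 3.000e-03,  5.000e-03, -7.169e+00]))
```

>>> step_arm:
  travel:
    - [-0.05,-0.79,0.26]
    - [-0.05,-0.79,0.26]
    - [-0.05,-0.79,0.26]
    - [-0.05,-0.79,0.26]
    - [-0.05,-0.79,0.26]
    - [-0.05,-0.79,0.26]
    - [-0.05,-0.79,0.26]
    - [-0.05,-0.79,0.26]
    - [-0.05,-0.79,0.26]
    - [-0.05,-0.79,0.26]
  twist:
    - [0,0,0]
    - [0,0,0]
    - [0,0,0]
    - [0,0,0]
    - [0,0,0]
    - [0,0,0]
    - [0,0,0]
    - [0,0,0]
    - [0,0,0]
    - [0,0,0]
  gripper: [1,1,1,1,1,1,1,1,1,1]

```text
t: 4.0
tool_pos: [0.4947, -0.3434, 0.1998]
orientation: [0.401, 3.115, 0.0]
contact_force: [-0.3, -1.0, 0.6]
gripper_width: 1.005
grasp_force: 0.0
```

>>> step_arm:
  travel:
    - [0,0,0]
    - [0,0,0]
    - [0,0,0]
    - [0,0,0]
    - [0,0,0]
    - [0,0,0]
    - [0,0,0]
    - [0,0,0]
    - [0,0,0]
    - [0,0,0]
    - [0,0,0]
    - [0,0,0]
  twist:
    - [0,0,1]
    - [0,0,1]
    - [0,0,1]
    - [0,0,1]
    - [0,0,1]
    - [0,0,1]
    - [0,0,1]
    - [0,0,1]
    - [0,0,1]
    - [0,0,1]
    - [0,0,0.8]
    - [0,0,0]
  gripper: [1,1,1,1,1,1,1,1,1,1,1,1]

```text
t: 5.5
tool_pos: [0.4948, -0.3423, 0.2002]
orientation: [-2.755, -1.509, -0.0]
contact_force: [-0.5, 0.9, -0.1]
gripper_width: 0.996
grasp_force: 0.0
```

```bash
python3 - <<'E'
from h import *
s=robot.sense();print(s['tool_pos'],s['orientation'],s['qpos'],R.from_rotvec(s['orientation']).as_matrix()[:,0])
im,m=snap('wrist','w3.png'); np.save('w3.npy',{k:np.array(v) for k,v in m.items()},allow_pickle=True)
u,v=proj(m,[.52,-.3,.046])[0].astype(int); print(u,v)
x0,y0=max(0,u-66),max(0,v-50)
c=cv2.resize(im[y0:y0+100,x0:x0+132],None,fx=6,fy=6,interpolation=cv2.INTER_CUBIC);print(x0,y0)
cv2.imwrite('pics/w3c.png',cv2.convertScaleAbs(cv2.cvtColor(c,cv2.COLOR_RGB2BGR),alpha=1.4))
E
```

```text
[ 0.49480117 -0.34232086  0.20017038] [-2.75530891e+00 -1.50907840e+00 -4.26340509e-04] [-6.77730545e-01  3.09178291e-01  1.72920947e+00  3.19107487e-04
  1.10318350e+00 -1.09226984e-01] [5.38492771e-01 8.42630083e-01 2.80826170e-04]
256 121
190 71
```

View pics/w3c.png

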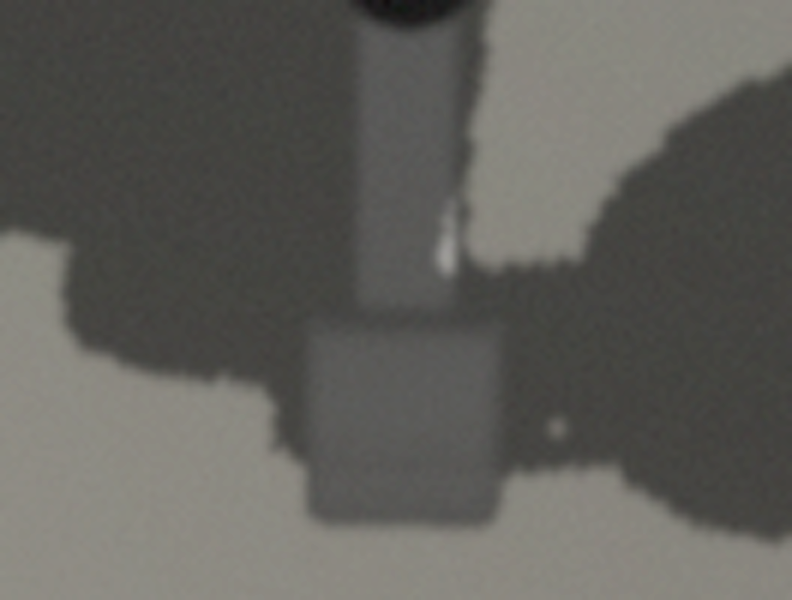

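The hub's top face spans about x 307–502 and y 322–522 in the crop, centred at (404,422). The hub and arm edges are vertical, so the tool's x axis is already lined up with the crank's x axis.

```bash
python3 - <<'E'
from h import *
m=np.load('w3.npy',allow_pickle=True).item();mt=robot.camera_model('top')
u=(190+402/6,71+419.5/6)
print(tri([m,mt],[u,(350.1,222.4)]),onz(m,u,.046))
for a,b in((307,322),(502,322),(502,522),(307,522)):print(onz(m,(190+a/6,71+b/6),.046).round(4))
# arm edges direction
for xs in ((357,40),(357,300)),((462,40),(457,300)),:
    A,B=[onz(m,(190+x/6,71+y/6),.016) for x,y in xs];d=A-B;print(np.degrees(np.arctan2(d[1],d[0])))
h=onz(m,u,.046);print(togo([h[0],h[1],.03],np.radians(57.4+90)))
E
```

```text
(array([ 0.51074457, -0.314612  ,  0.04461267]), [np.float64(0.0004822522274606199), np.float64(0.00048225222746067526)]) [ 0.5112963 -0.3143064  0.046    ]
[ 0.5072 -0.2946  0.046 ]
[ 0.5315 -0.3102  0.046 ]
[ 0.5158 -0.3356  0.046 ]
[ 0.4907 -0.3196  0.046 ]
57.04732408357689
56.737071152320375
(array([ 0.653, -0.023,  3.404]), array([ 0.   , -0.001,  0.005]))
```

>>> step_arm:
  travel:
    - [0.33,-0.02,0.4]
    - [0.32,0,0.6]
    - [0,0,0.8]
    - [0,0,0.8]
    - [0,0,0.5]
    - [0,0,0.3]
    - [0,0,0]
    - [0,0,0]
  twist:
    - [0,0,0.05]
    - [0,0,0]
    - [0,0,0]
    - [0,0,0]
    - [0,0,0]
    - [0,0,0]
    - [0,0,0]
    - [0,0,0]
  gripper: [1,1,1,1,1,1,1,1]

```text
t: 6.55
tool_pos: [0.5118, -0.3161, 0.0315]
orientation: [2.762, 1.492, 0.002]
contact_force: [0.1, -1.2, 0.6]
gripper_width: 0.997
grasp_force: 0.0
```

>>> step_arm:
  travel:
    - [0,0,0]
    - [0,0,0]
    - [0,0,0]
    - [0,0,0]
    - [0,0,0]
    - [0,0,0]
    - [0,0,0]
  twist:
    - [0,0,0]
    - [0,0,0]
    - [0,0,0]
    - [0,0,0]
    - [0,0,0]
    - [0,0,0]
    - [0,0,0]
  gripper: [-1,-1,-1,-1,-1,-1,-1]

```text
t: 7.42
tool_pos: [0.5109, -0.3157, 0.0309]
orientation: [2.764, 1.492, 0.0]
contact_force: [-1.9, 1.0, 5.5]
gripper_width: 0.342
grasp_force: 61.2
```

```bash
python3 - <<'E'
from h import *
s=robot.sense();print({k:np.round(v,4).tolist() for k,v in s.items()})
E
```

```text
{'t': 7.425, 'qpos': [-0.6259, 0.5392, 1.8042, -0.0002, 0.7977, -0.0452], 'dq': [-0.0005, 0.0027, -0.0019, 0.001, -0.0, -0.0008], 'joint_efforts': [0.1555, -40.8367, -19.4461, 0.1175, -0.4375, 0.0366], 'tool_pos': [0.5109, -0.3157, 0.0309], 'orientation': [2.7639, 1.4924, 0.0002], 'contact_force': [-1.8662, 1.0071, 5.533], 'wrist_torque': [0.0551, 0.2143, 0.0491], 'grasp_force': 61.2498, 'gripper_width': 0.3416}
```

>>> step_arm:
  travel:
    - [0,0,-0.3]
    - [0,0,-0.8]
    - [0,0,-0.9]
    - [0,0,-1]
    - [0,0,-0.98]
    - [0.4,-0.2,0]
    - [0.8,-0.4,0]
    - [0.9,-0.44,0]
    - [0.9,-0.44,0]
    - [0.9,-0.44,0]
    - [0.9,-0.44,0]
    - [0.9,-0.44,0]
  twist:
    - [0,0,0]
    - [0,0,0]
    - [0,0,0]
    - [0,0,0]
    - [0,0,0]
    - [0,0,0]
    - [0,0,0]
    - [0,0,0]
    - [0,0,0]
    - [0,0,0]
    - [0,0,0]
    - [0,0,0]
  gripper: [-1,-1,-1,-1,-1,-1,-1,-1,-1,-1,-1,-1]

```text
t: 8.93
tool_pos: [0.5471, 0.0025, 0.226]
orientation: [-2.761, -1.491, 0.008]
contact_force: [0.6, -0.4, -5.9]
gripper_width: 0.34
grasp_force: 60.5
```

>>> step_arm:
  travel:
    - [0.9,-0.44,0]
    - [0.9,-0.44,0]
    - [0.6,-0.3,0]
    - [0.32,-0.16,0]
    - [0,0,0]
    - [0,0,0]
    - [0,0,0]
    - [0,0,0]
    - [0,0,0]
    - [0,0,0]
    - [0,0,0]
  twist:
    - [0,0,0]
    - [0,0,0]
    - [0,0,0]
    - [0,0,0]
    - [0,0,-0.92]
    - [0,0,-0.92]
    - [0,0,-0.92]
    - [0,0,-0.92]
    - [0,0,-0.86]
    - [0,0,0]
    - [0,0,0]
  gripper: [-1,-1,-1,-1,-1,-1,-1,-1,-1,-1,-1]

```text
t: 10.3
tool_pos: [0.5678, 0.1497, 0.2283]
orientation: [-1.977, -2.44, 0.002]
contact_force: [0.2, -0.9, -4.5]
gripper_width: 0.34
grasp_force: 60.4
```

```bash
cat >> h.py <<'E'
def st():
    s=robot.sense();M=R.from_rotvec(s['orientation']).as_matrix()
    print('t',s['t'],'pos',s['tool_pos'].round(4),'Xhead',np.degrees(np.arctan2(M[1,0],M[0,0])).round(2),'z',M[:,2].round(3),'F',np.round(s['contact_force'],1),'T',np.round(s['wrist_torque'],2),'w',round(float(s['gripper_width']),3),'q6',round(float(s['qpos'][5]),2));return s,M
E
python3 - <<'E'
from h import *
s,M=st()
hub=s['tool_pos']+M[:,0]*.0012; print(hub, M.T@(np.array([.567,.1512,.230])-hub)/.05)
im,m=snap('scene'); u,v=proj(m,[.567,.151,.2])[0].astype(int)
c=cv2.resize(im[v-38:v+38,u-50:u+50],None,fx=6,fy=6,interpolation=cv2.INTER_CUBIC)
cv2.imwrite('pics/s4.png',cv2.cvtColor(c,cv2.COLOR_RGB2BGR))
E
```

```text
t 10.3 pos [0.5678 0.1497 0.2283] Xhead 101.99 z [-0.002 -0.001 -1.   ] F [ 0.2 -0.9 -4.5] T [-0.2   0.05 -0.  ] w 0.34 q6 -0.03
[0.5675988  0.15091686 0.22831765] [ 0.00802218 -0.01060232 -0.03362819]
```

View pics/s4.png

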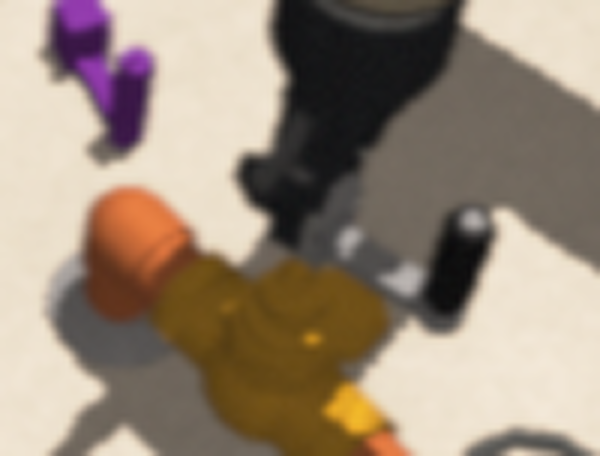

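The scene crop shows the crank held level, with its hub just above the spindle and the handle towards +y. I'll lower it gently.

>>> step_arm:
  travel:
    - [0,-0.01,0.15]
    - [0,0,0.15]
    - [0,0,0.1]
    - [0,0,0.04]
    - [0,0,0.04]
    - [0,0,0.03]
    - [0,0,0.03]
    - [0,0,0]
  twist:
    - [0,0,0]
    - [0,0,0]
    - [0,0,0]
    - [0,0,0]
    - [0,0,0]
    - [0,0,0]
    - [0,0,0]
    - [0,0,0]
  gripper: [-1,-1,-1,-1,-1,-1,-1,-1]

```text
t: 11.35
tool_pos: [0.5681, 0.1501, 0.2023]
orientation: [-1.974, -2.444, -0.0]
contact_force: [-0.3, 0.6, -4.6]
gripper_width: 0.341
grasp_force: 60.5
```

>>> step_arm:
  travel:
    - [0,0,0.03]
    - [0,0,0.03]
    - [0,0,0.03]
    - [0,0,0.03]
    - [0,0,0]
  twist:
    - [0,0,0]
    - [0,0,0]
    - [0,0,0]
    - [0,0,0]
    - [0,0,0]
  gripper: [-1,-1,-1,-1,-1]

```text
t: 11.98
tool_pos: [0.568, 0.15, 0.196]
orientation: [-1.974, -2.444, 0.0]
contact_force: [0.1, 0.8, -4.6]
gripper_width: 0.343
grasp_force: 60.5
```

>>> step_arm:
  travel:
    - [0,0,0.06]
    - [0,0,0.06]
    - [0,0,0.06]
    - [0,0,0.03]
    - [0,0,0.02]
    - [0,0,0]
  twist:
    - [0,0,0]
    - [0,0,0]
    - [0,0,0]
    - [0,0,0]
    - [0,0,0]
    - [0,0,0]
  gripper: [-1,-1,-1,-1,-1,-1]

```text
t: 12.72
tool_pos: [0.568, 0.15, 0.1846]
orientation: [-1.974, -2.444, 0.0]
contact_force: [-0.7, 0.4, -5.3]
gripper_width: 0.34
grasp_force: 60.5
```

>>> step_arm:
  travel:
    - [0,0,0.02]
    - [0,0,0.02]
    - [0,0,0.015]
    - [0,0,0]
  twist:
    - [0,0,0]
    - [0,0,0]
    - [0,0,0]
    - [0,0,0]
  gripper: [-1,-1,-1,-1]

```text
t: 13.22
tool_pos: [0.5681, 0.15, 0.182]
orientation: [1.974, 2.444, 0.0]
contact_force: [1.0, 1.1, -4.3]
gripper_width: 0.336
grasp_force: 60.6
```

>>> step_arm:
  travel:
    - [0,0,0.015]
    - [0,0,0.015]
    - [0,0,0]
  twist:
    - [0,0,0]
    - [0,0,0]
    - [0,0,0]
  gripper: [-1,-1,-1]

```text
t: 13.6
tool_pos: [0.5682, 0.15, 0.1819]
orientation: [1.974, 2.444, 0.0]
contact_force: [-4.0, 1.0, 5.6]
gripper_width: 0.338
grasp_force: 61.7
```

>>> step_arm:
  travel:
    - [0,0,-0.01]
    - [0,0,0]
    - [0,0,0]
    - [0,0,0]
    - [0,0,-0.3]
    - [0,0,-0.6]
    - [0,0,-0.66]
    - [0.42,0,0]
    - [0.6,0,0]
    - [0.4,0,0]
    - [0,0,0]
    - [0,0,0]
  twist:
    - [0,0,0]
    - [0,0,0]
    - [0,0,0]
    - [0,0,0]
    - [0,0,0]
    - [0,0,0]
    - [0,0,0]
    - [0,0,0]
    - [0,0,0]
    - [0,0,0]
    - [0,0,0]
    - [0,0,0]
  gripper: [0.4,0.4,0.4,0.4,0.4,0.4,0.4,0.4,0.4,0.4,0.4,0.4]

```text
t: 15.1
tool_pos: [0.553, 0.2191, 0.2585]
orientation: [1.974, 2.444, -0.002]
contact_force: [-1.3, 0.3, 0.2]
gripper_width: 0.7
grasp_force: 0.0
```

```bash
python3 - <<'E'
from h import *
s,M=st()
mt,ms=robot.camera_model('top'),robot.camera_model('scene')
im,m=snap('wrist'); im2,_=snap('scene'); print(proj(m,[.553,.2197,.23]),proj(m,[.5675,.1512,.197]),proj(ms,[[.553,.2197,.23],[.5675,.1512,.197]]))
u,v=proj(ms,[.56,.18,.2])[0].astype(int)
c=cv2.resize(im2[v-38:v+37,u-33:u+33],(396,450),interpolation=cv2.INTER_CUBIC)
cv2.imwrite('pics/s5.png',cv2.cvtColor(np.hstack([cv2.resize(im,(400,300)) if 0 else cv2.resize(im[42:342,120:386],(399,450)),c]),cv2.COLOR_RGB2BGR))
E
```

```text
t 15.1 pos [0.553  0.2191 0.2585] Xhead 102.16 z [-0.001 -0.001 -1.   ] F [-1.3  0.3  0.2] T [-0.02  0.02  0.01] w 0.7 q6 0.09
[[259.25535096 229.1518    ]] [[258.60955216 303.06222481]] [[344.84486414 216.55775446]
 [320.71250298 209.34175927]]
```

View pics/s5.png

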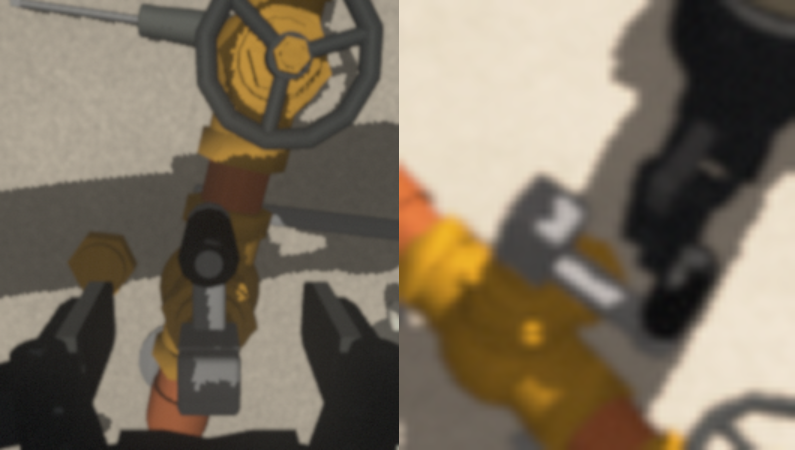

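The wrist half shows the crank seated on the spindle. The handle pin appears at about (259,218), where I predicted (259,229), so I'll cross-check before gripping.

```bash
python3 - <<'E'
from h import *
ms=robot.camera_model('scene');m=robot.camera_model('wrist')
u,v=proj(ms,[.56,.18,.2])[0].astype(int); print(u,v)
ps=(u-33+(690-399)/6,v-38+258/6); hs=(u-33+(548-399)/6,v-38+215/6)
pw=(120+209/1.5,42+264/1.5); hw=(120+209/1.5,42+382/1.5)
print(ps,hs)
print('pin',tri([ms,m],[ps,pw]),onz(ms,ps,.23),onz(m,pw,.23))
print('hub',tri([ms,m],[hs,hw]),onz(ms,hs,.197),onz(m,hw,.197))
E
```

```text
330 214
(np.float64(345.5), np.float64(219.0)) (np.float64(321.8333333333333), np.float64(211.83333333333334))
pin (array([0.55263367, 0.2233166 , 0.2228776 ]), [np.float64(0.00048585042504600405), np.float64(0.0004858504250460479)]) [0.5572772  0.22599383 0.23      ] [0.55200396 0.22547674 0.23      ]
hub (array([0.56808383, 0.15609333, 0.19420555]), [np.float64(0.0019431065178444197), np.float64(0.001943106517844347)]) [0.57093552 0.15906136 0.197     ] [0.56717088 0.15577029 0.197     ]
```

>>> step_arm:
  travel:
    - [0.02,0,0.4]
    - [0,0,0.4]
    - [0,0,0.23]
    - [0,0,0]
    - [0,0,0]
    - [0,0,0]
    - [0,0,0]
    - [0,0,0]
    - [0,0,0]
    - [0,0,0]
  twist:
    - [0,0,0]
    - [0,0,0]
    - [0,0,0]
    - [0,0,0]
    - [0,0,0]
    - [0,0,0]
    - [0,0,0]
    - [0,0,0]
    - [0,0,0]
    - [0,0,0]
  gripper: [0.4,0.4,0.4,0.4,-1,-1,-1,-1,-1,-1]

```text
t: 16.45
tool_pos: [0.5535, 0.2208, 0.2083]
orientation: [1.974, 2.443, 0.003]
contact_force: [-0.0, 2.0, 4.3]
gripper_width: 0.265
grasp_force: 58.7
```

```bash
cat > arc.py <<'E'
# rows for TCP leading round clockwise: start radius angle a0 (deg), step, n rows, in tool frame with X heading hd
import sys
from h import *
a0,stp,n=map(float,sys.argv[1:4]); s,M=st(); hd=np.arctan2(M[1,0],M[0,0]); r=.07
X=np.array([np.cos(hd),np.sin(hd)]);Y=np.array([np.sin(hd),-np.cos(hd)])
f=lambda a:r*np.array([np.cos(np.radians(a)),np.sin(np.radians(a))])
for i in range(int(n)):
    d=f(a0-stp*(i+1))-f(a0-stp*i);print([round(float(d@X)/.05,2),round(float(d@Y)/.05,2),0],end=', ')
print()
E
python3 arc.py 102.2 10 12;python3 - <<'E'
from h import *
print({k:np.round(v,3).tolist() for k,v in robot.sense().items() if k in('tool_pos','grasp_force','contact_force','gripper_width')})
E
```

```text
t 16.45 pos [0.5535 0.2208 0.2083] Xhead 102.13 z [ 0.002  0.001 -1.   ] F [-0.   2.   4.3] T [ 0.11 -0.03 -0.04] w 0.265 q6 0.09
[-0.02, 0.24, 0], [-0.06, 0.24, 0], [-0.1, 0.22, 0], [-0.14, 0.2, 0], [-0.17, 0.17, 0], [-0.2, 0.14, 0], [-0.22, 0.1, 0], [-0.24, 0.06, 0], [-0.24, 0.02, 0], [-0.24, -0.02, 0], [-0.24, -0.06, 0], [-0.22, -0.1, 0], 
{'tool_pos': [0.554, 0.221, 0.208], 'contact_force': [-0.013, 2.011, 4.289], 'grasp_force': 58.671, 'gripper_width': 0.265}
```

>>> step_arm:
  travel:
    - [-0.02,0.24,0]
    - [-0.06,0.24,0]
    - [-0.1,0.22,0]
    - [-0.14,0.2,0]
    - [-0.17,0.17,0]
    - [-0.2,0.14,0]
  twist:
    - [0,0,0]
    - [0,0,0]
    - [0,0,0]
    - [0,0,0]
    - [0,0,0]
    - [0,0,0]
  gripper: [-1,-1,-1,-1,-1,-1]

```text
t: 17.2
tool_pos: [0.6176, 0.2022, 0.2096]
orientation: [-1.97, -2.437, -0.001]
contact_force: [-6.0, 7.0, 12.9]
gripper_width: 0.265
grasp_force: 61.3
```

>>> step_arm:
  travel:
    - [-0.22,0.1,0]
    - [-0.24,0.06,0]
    - [-0.24,0.02,0]
  twist:
    - [0,0,0]
    - [0,0,0]
    - [0,0,0]
  gripper: [-1,-1,-1]

```text
t: 17.58
tool_pos: [0.6367, 0.1706, 0.2112]
orientation: [-1.974, -2.441, -0.012]
contact_force: [-0.9, 8.1, 12.9]
gripper_width: 0.267
grasp_force: 63.0
```

>>> step_arm:
  travel:
    - [-0.24,-0.02,-0.02]
    - [-0.24,-0.06,-0.02]
    - [-0.22,-0.1,-0.01]
  twist:
    - [0,0,0]
    - [0,0,0]
    - [0,0,0]
  gripper: [-1,-1,-1]

```text
t: 17.95
tool_pos: [0.6376, 0.1337, 0.2131]
orientation: [1.974, 2.441, 0.017]
contact_force: [4.5, 6.5, 7.0]
gripper_width: 0.263
grasp_force: 60.8
```

```bash
python3 - <<'E'
from h import *
s,M=st();c=np.array([.5675,.1512]);d=s['tool_pos'][:2]-c;r=np.linalg.norm(d);er=d/r;et=np.array([er[1],-er[0]]);F=s['contact_force'][:2]
print('ang',np.degrees(np.arctan2(d[1],d[0])),'r',r,'Fr',F@er,'Ft',F@et)
E
```

```text
t 17.95 pos [0.6376 0.1337 0.2131] Xhead 102.07 z [ 0.009  0.007 -1.   ] F [4.5 6.5 7. ] T [ 1.35 -0.23 -0.  ] w 0.263 q6 -0.08
ang -14.022801554219841 r 0.07220584453613206 Fr 2.807622372972902 Ft -7.428447132459283
```

>>> step_arm:
  travel:
    - [-0.2,-0.14,-0.01]
    - [-0.17,-0.17,-0.01]
    - [-0.14,-0.2,0]
    - [-0.1,-0.22,0]
    - [-0.06,-0.24,0]
    - [-0.02,-0.24,0]
    - [0.02,-0.24,0]
    - [0.06,-0.24,0]
    - [0.1,-0.22,0]
    - [0.14,-0.2,0]
  twist:
    - [0,0,0]
    - [0,0,0]
    - [0,0,0]
    - [0,0,0]
    - [0,0,0]
    - [0,0,0]
    - [0,0,0]
    - [0,0,0]
    - [0,0,0]
    - [0,0,0]
  gripper: [-1,-1,-1,-1,-1,-1,-1,-1,-1,-1]

```text
t: 19.2
tool_pos: [0.539, 0.0869, 0.2144]
orientation: [1.966, 2.434, 0.002]
contact_force: [2.0, -9.6, 9.3]
gripper_width: 0.265
grasp_force: 60.5
```

```bash
cat > f.py <<'E'
from h import *
s,M=st();c=np.array([.5675,.1512]);d=s['tool_pos'][:2]-c;r=np.linalg.norm(d);er=d/r;et=np.array([er[1],-er[0]]);F=s['contact_force'][:2]
print('ang',np.degrees(np.arctan2(d[1],d[0])),'r',r,'Fr',F@er,'Ft',F@et)
E
python3 f.py
```

```text
t 19.2 pos [0.539  0.0869 0.2144] Xhead 102.15 z [ 0.01  -0.007 -1.   ] F [ 2.  -9.6  9.3] T [-1.08 -0.52 -0.05] w 0.265 q6 -0.12
ang -113.8891287715878 r 0.07031485321573563 Fr 7.9993934816608165 Ft -5.7307979872919335
```

>>> step_arm:
  travel:
    - [0.17,-0.17,0]
    - [0.2,-0.14,0]
    - [0.22,-0.1,0]
    - [0.24,-0.06,0]
    - [0.24,-0.02,0]
    - [0.24,0.02,0]
    - [0.24,0.06,0]
    - [0.22,0.1,0]
    - [0.2,0.14,0]
    - [0.17,0.17,0]
    - [0.14,0.2,0]
  twist:
    - [0,0,0]
    - [0,0,0]
    - [0,0,0]
    - [0,0,0]
    - [0,0,0]
    - [0,0,0]
    - [0,0,0]
    - [0,0,0]
    - [0,0,0]
    - [0,0,0]
    - [0,0,0]
  gripper: [-1,-1,-1,-1,-1,-1,-1,-1,-1,-1,-1]

```text
t: 20.58
tool_pos: [0.5205, 0.2015, 0.2112]
orientation: [1.971, 2.443, -0.01]
contact_force: [-2.4, -7.6, 4.9]
gripper_width: 0.263
grasp_force: 60.1
```

```bash
python3 f.py
```

```text
t 20.575 pos [0.5205 0.2015 0.2112] Xhead 102.21 z [-0.002 -0.007 -1.   ] F [-2.4 -7.6  4.9] T [-1.35  0.25  0.02] w 0.263 q6 0.08
ang 133.0261949720135 r 0.06882869292783933 Fr -3.913595480066064 Ft -6.940076209966244
```

>>> step_arm:
  travel:
    - [0.1,0.22,0]
    - [0.06,0.24,0]
    - [0.02,0.24,0]
    - [-0.02,0.24,0]
    - [-0.06,0.24,0]
    - [-0.1,0.22,0]
    - [-0.14,0.2,0]
    - [-0.17,0.17,0]
    - [-0.2,0.14,0]
  twist:
    - [0,0,0]
    - [0,0,0]
    - [0,0,0]
    - [0,0,0]
    - [0,0,0]
    - [0,0,0]
    - [0,0,0]
    - [0,0,0]
    - [0,0,0]
  gripper: [-1,-1,-1,-1,-1,-1,-1,-1,-1]

```text
t: 21.7
tool_pos: [0.6172, 0.201, 0.2113]
orientation: [-1.97, -2.437, 0.003]
contact_force: [-5.1, 4.0, 5.9]
gripper_width: 0.261
grasp_force: 60.9
```

```bash
python3 f.py; python3 arc.py -317.8 5 12;python3 arc.py -377.8 5 12
```

```text
t 21.7 pos [0.6172 0.201  0.2113] Xhead 102.1 z [-0.007  0.003 -1.   ] F [-5.1  4.   5.9] T [0.89 1.46 0.03] w 0.261 q6 0.03
ang 45.093933414711 r 0.07034425374384227 Fr -0.802442245076434 Ft -6.431527226865689
t 21.7 pos [0.6172 0.201  0.2113] Xhead 102.1 z [-0.007  0.003 -1.   ] F [-5.1  4.   5.9] T [0.89 1.46 0.03] w 0.261 q6 0.03
[-0.11, 0.06, 0], [-0.11, 0.05, 0], [-0.12, 0.04, 0], [-0.12, 0.03, 0], [-0.12, 0.02, 0], [-0.12, 0.01, 0], [-0.12, -0.01, 0], [-0.12, -0.02, 0], [-0.12, -0.03, 0], [-0.12, -0.04, 0], [-0.11, -0.05, 0], [-0.11, -0.06, 0], 
t 21.7 pos [0.6172 0.201  0.2113] Xhead 102.1 z [-0.007  0.003 -1.   ] F [-5.1  4.   5.9] T [0.89 1.46 0.03] w 0.261 q6 0.03
[-0.1, -0.07, 0], [-0.1, -0.07, 0], [-0.09, -0.08, 0], [-0.08, -0.09, 0], [-0.07, -0.1, 0], [-0.07, -0.1, 0], [-0.06, -0.11, 0], [-0.05, -0.11, 0], [-0.04, -0.12, 0], [-0.03, -0.12, 0], [-0.02, -0.12, 0], [-0.01, -0.12, 0],
```

>>> step_arm:
  travel:
    - [-0.11,0.06,0]
    - [-0.11,0.05,0]
    - [-0.12,0.04,0]
  twist:
    - [0,0,0]
    - [0,0,0]
    - [0,0,0]
  gripper: [-1,-1,-1]

```text
t: 22.08
tool_pos: [0.6289, 0.1867, 0.2116]
orientation: [-1.971, -2.438, -0.002]
contact_force: [-3.6, 5.1, 6.3]
gripper_width: 0.261
grasp_force: 60.9
```

```bash
python3 f.py
```

```text
t 22.075 pos [0.6289 0.1867 0.2116] Xhead 102.09 z [-0.004  0.005 -1.   ] F [-3.6  5.1  6.3] T [1.16 1.18 0.03] w 0.261 q6 0.01
ang 30.07797937827059 r 0.0709124974202023 Fr -0.5246837743287649 Ft -6.225548986737855
```

>>> step_arm:
  travel:
    - [-0.12,0.03,0]
    - [-0.12,0.02,0]
    - [-0.1,0.01,0]
  twist:
    - [0,0,0]
    - [0,0,0]
    - [0,0,0]
  gripper: [-1,-1,-1]

```text
t: 22.45
tool_pos: [0.6363, 0.1712, 0.212]
orientation: [-1.972, -2.439, -0.006]
contact_force: [-2.7, 6.3, 6.0]
gripper_width: 0.264
grasp_force: 60.9
```

```bash
python3 f.py
```

```text
t 22.45 pos [0.6363 0.1712 0.212 ] Xhead 102.07 z [-0.002  0.006 -1.   ] F [-2.7  6.3  6. ] T [ 1.36  0.86 -0.07] w 0.264 q6 -0.02
ang 16.189796624377667 r 0.07159640696153109 Fr -0.7846884689453908 Ft -6.823494785206588
```

>>> step_arm:
  travel:
    - [-0.12,-0.01,0]
    - [-0.12,-0.02,0]
    - [-0.1,-0.03,0]
  twist:
    - [0,0,0]
    - [0,0,0]
    - [0,0,0]
  gripper: [-1,-1,-1]

```text
t: 22.82
tool_pos: [0.6391, 0.1543, 0.2126]
orientation: [-1.975, -2.442, -0.013]
contact_force: [2.6, 6.8, 4.3]
gripper_width: 0.258
grasp_force: 60.5
```

```bash
python3 f.py
```

```text
t 22.825 pos [0.6391 0.1543 0.2126] Xhead 102.07 z [ 0.004  0.007 -1.   ] F [2.6 6.8 4.3] T [ 1.59 -0.04 -0.03] w 0.258 q6 -0.05
ang 2.4635612297282323 r 0.07163969095380042 Fr 2.8443008443311983 Ft -6.712143181142881
```

>>> step_arm:
  travel:
    - [-0.12,-0.04,0]
    - [-0.11,-0.05,0]
    - [-0.09,-0.05,0]
  twist:
    - [0,0,0]
    - [0,0,0]
    - [0,0,0]
  gripper: [-1,-1,-1]

```text
t: 23.2
tool_pos: [0.6378, 0.1376, 0.2133]
orientation: [1.975, 2.44, 0.021]
contact_force: [6.3, 10.4, 2.6]
gripper_width: 0.266
grasp_force: 59.9
```

```bash
python3 f.py
```

```text
t 23.2 pos [0.6378 0.1376 0.2133] Xhead 102.04 z [ 0.01   0.009 -1.   ] F [ 6.3 10.4  2.6] T [ 1.94 -0.91  0.02] w 0.266 q6 -0.07
ang -10.911678049383697 r 0.07162172180753136 Fr 4.200981097595083 Ft -11.363282105654617
```

>>> step_arm:
  travel:
    - [0,0,0]
  twist:
    - [0,0,0]
  gripper: [-1]

```text
t: 23.32
tool_pos: [0.6378, 0.1376, 0.2133]
orientation: [1.975, 2.44, 0.02]
contact_force: [5.0, 8.4, 2.1]
gripper_width: 0.259
grasp_force: 59.9
```

```bash
python3 f.py; python3 arc.py -375 3 6
```

```text
t 23.325 pos [0.6378 0.1376 0.2133] Xhead 102.03 z [ 0.01   0.009 -1.   ] F [5.  8.4 2.1] T [ 1.78 -0.72  0.02] w 0.259 q6 -0.07
ang -10.907623825446509 r 0.07164096402732317 Fr 3.3081539031028306 Ft -9.21896011329111
t 23.325 pos [0.6378 0.1376 0.2133] Xhead 102.03 z [ 0.01   0.009 -1.   ] F [5.  8.4 2.1] T [ 1.78 -0.72  0.02] w 0.259 q6 -0.07
[-0.06, -0.04, 0], [-0.06, -0.04, 0], [-0.06, -0.04, 0], [-0.06, -0.04, 0], [-0.06, -0.05, 0], [-0.05, -0.05, 0],
```

>>> step_arm:
  travel:
    - [-0.06,-0.04,0]
    - [-0.06,-0.04,0]
    - [0,0,0]
  twist:
    - [0,0,0]
    - [0,0,0]
    - [0,0,0]
  gripper: [-1,-1,-1]

```text
t: 23.7
tool_pos: [0.6366, 0.1325, 0.2137]
orientation: [1.974, 2.439, 0.028]
contact_force: [8.7, 11.6, 2.6]
gripper_width: 0.267
grasp_force: 59.8
```

```bash
python3 f.py
```

```text
t 23.7 pos [0.6366 0.1325 0.2137] Xhead 102.03 z [ 0.014  0.011 -1.   ] F [ 8.7 11.6  2.6] T [ 2.22 -1.29 -0.05] w 0.267 q6 -0.08
ang -15.151586605036874 r 0.07160070330442317 Fr 5.385124890262488 Ft -13.512310673180028
```

>>> step_arm:
  travel:
    - [-0.06,-0.04,0]
    - [-0.06,-0.05,0]
    - [0,0,0]
  twist:
    - [0,0,0]
    - [0,0,0]
    - [0,0,0]
  gripper: [-1,-1,-1]

```text
t: 24.08
tool_pos: [0.6348, 0.1267, 0.214]
orientation: [1.973, 2.437, 0.034]
contact_force: [11.8, 13.5, -0.2]
gripper_width: 0.263
grasp_force: 59.7
```

```bash
python3 f.py
```

```text
t 24.075 pos [0.6348 0.1267 0.214 ] Xhead 102.02 z [ 0.018  0.013 -1.   ] F [11.8 13.5 -0.2] T [ 2.72 -1.9  -0.04] w 0.263 q6 -0.09
ang -19.97668741969503 r 0.0716096668135924 Fr 6.5280615976130685 Ft -16.707318798148613
```

>>> step_arm:
  travel:
    - [0.06,0.05,0]
    - [0.06,0.04,0]
    - [0,0,0]
  twist:
    - [0,0,0]
    - [0,0,0]
    - [0,0,0]
  gripper: [-1,-1,-1]

```text
t: 24.45
tool_pos: [0.6361, 0.1301, 0.2135]
orientation: [1.971, 2.439, 0.019]
contact_force: [5.8, 5.1, 2.7]
gripper_width: 0.264
grasp_force: 60.2
```

```bash
python3 f.py
```

```text
t 24.45 pos [0.6361 0.1301 0.2135] Xhead 102.1 z [ 0.012  0.006 -1.   ] F [5.8 5.1 2.7] T [ 1.24 -1.   -0.02] w 0.264 q6 -0.08
ang -17.079784918459232 r 0.07175959891984394 Fr 4.068738454823181 Ft -6.628935612403633
```

>>> step_arm:
  travel:
    - [0.03,0.02,0]
    - [0,0,0]
    - [0,0,0]
    - [0,0,0]
    - [0,0,0]
    - [0,0,-0.2]
    - [0,0,-0.4]
    - [0,0,-0.6]
    - [-0.6,0.4,-0.5]
    - [-0.6,0.4,-0.8]
    - [-0.2,0,-0.4]
    - [0,0,0]
  twist:
    - [0,0,0]
    - [0,0,0]
    - [0,0,0]
    - [0,0,0]
    - [0,0,0]
    - [0,0,0]
    - [0,0,0]
    - [0,0,0]
    - [0,0,0]
    - [0,0,0]
    - [0,0,0]
    - [0,0,0]
  gripper: [-1,0.2,0.2,0.2,0.2,0.2,0.2,0.2,0.2,0.4,0.4,0.4]

```text
t: 25.95
tool_pos: [0.6865, 0.0686, 0.3594]
orientation: [1.974, 2.44, 0.005]
contact_force: [0.6, 0.4, -0.3]
gripper_width: 0.704
grasp_force: 0.0
```

>>> step_arm:
  travel:
    - [0,0,0]
    - [0,0,0]
  twist:
    - [0,0,0]
    - [0,0,0]
  gripper: [0.4,0.4]

```text
t: 26.2
tool_pos: [0.6843, 0.0699, 0.3538]
orientation: [-1.971, -2.442, 0.004]
contact_force: [-0.5, -0.5, -0.6]
gripper_width: 0.697
grasp_force: 0.0
```

```bash
python3 - <<'E'
from h import *
s,M=st();im,m=snap('wrist','w6.png'); np.save('w6.npy',{k:np.array(v) for k,v in m.items()},allow_pickle=True)
a=np.radians(-17);print(proj(m,[[.5675,.1512,.197],[.5675+.07*np.cos(a),.1512+.07*np.sin(a),.23]]))
u,v=proj(m,[.595,.143,.2])[0].astype(int);x0,y0=max(0,u-66),max(0,v-50);print(x0,y0)
c=cv2.resize(im[y0:y0+100,x0:x0+132],None,fx=6,fy=6,interpolation=cv2.INTER_CUBIC)
cv2.imwrite('pics/w6c.png',cv2.convertScaleAbs(cv2.cvtColor(c,cv2.COLOR_RGB2BGR),alpha=1.5))
E
```

```text
t 26.2 pos [0.6843 0.0699 0.3538] Xhead 102.19 z [-0.004  0.    -1.   ] F [-0.5 -0.5 -0.6] T [ 0.02 -0.02  0.01] w 0.697 q6 -0.17
[[145.22018483  55.82636429]
 [213.21460906  97.38524337]]
109 22
```

View pics/w6c.png

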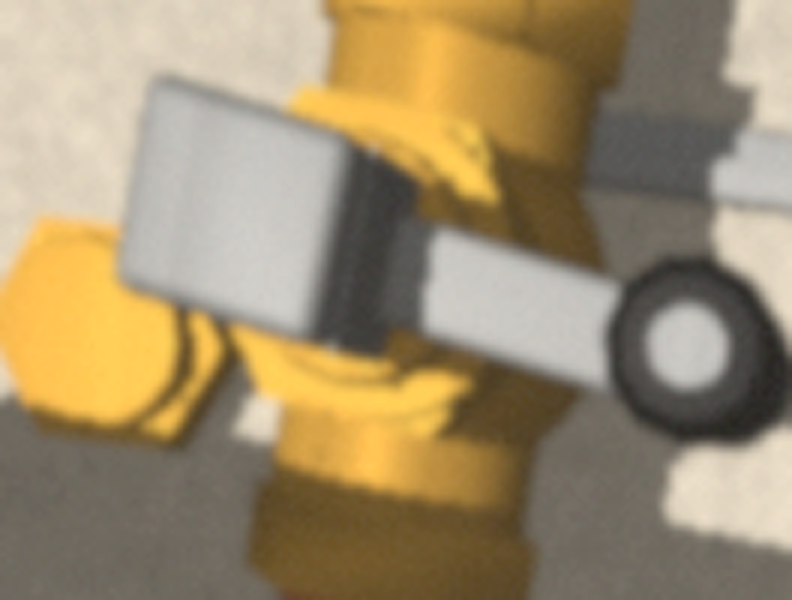

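This view is clear. The hub's top corners are at crop (160,80), (352,145), (315,340) and (120,275), and the pin is at (688,345). The arm's edges run (430,232)–(620,285) and (425,330)–(605,388).

```bash
python3 - <<'E'
from h import *
m=np.load('w6.npy',allow_pickle=True).item()
f=lambda p,z:onz(m,(109+(p[0]-2.5)/6,22+(p[1]-2.5)/6),z)
C=[f(p,.197) for p in((160,80),(352,145),(315,340),(120,275))]
ang=lambda a,b:np.degrees(np.arctan2(*(b-a)[1::-1])).round(1)
print('edges',ang(C[0],C[1]),ang(C[3],C[2]),ang(C[2],C[1])-90,ang(C[3],C[0])-90,'hub',np.mean(C,0).round(4))
print('arm',ang(f((430,232),.167),f((620,285),.167)),ang(f((425,330),.167),f((605,388),.167)))
p=f((688,345),.23);print('pin',p, ang(np.array([.5675,.1512,0]),p),np.linalg.norm((p-np.mean(C,0))[:2]))
for H in(-15,-16): print(togo([.5675,.1512,.26],np.radians(H+90)))
E
```

```text
edges -5.5 -5.7 -3.5999999999999943 -6.0 hub [0.57   0.1509 0.197 ]
arm -2.6 -5.0
pin [0.63958746 0.14559172 0.23      ] -4.4 0.06983637905085699
(array([ 2.084, -1.937,  1.889]), array([-0.015, -0.015, -6.281]))
(array([ 2.084, -1.937,  1.889]), array([-0.015, -0.015, -6.181]))
```

>>> step_arm:
  travel:
    - [0.69,-0.65,0.2]
    - [0.69,-0.65,0.4]
    - [0.7,-0.64,0.4]
    - [0,0,0]
    - [0,0,0]
    - [0,0,0]
    - [0,0,0]
    - [0,0,0]
    - [0,0,0]
    - [0,0,0]
    - [0,0,0]
    - [0,0,0]
  twist:
    - [0,0,0]
    - [0,0,0]
    - [0,0,0]
    - [0,0,1]
    - [0,0,1]
    - [0,0,1]
    - [0,0,1]
    - [0,0,1]
    - [0,0,1]
    - [0,0,1]
    - [0,0,1]
    - [0,0,1]
  gripper: [0.6,0.6,0.6,0.6,0.6,0.6,0.6,0.6,0.6,0.6,0.6,0.6]

```text
t: 27.75
tool_pos: [0.5682, 0.1506, 0.305]
orientation: [3.125, 0.324, -0.003]
contact_force: [-0.0, -0.5, -0.8]
gripper_width: 0.801
grasp_force: 0.0
```

>>> step_arm:
  travel:
    - [0,0,0]
    - [0,0,0]
    - [0,0,0]
    - [0,0,0]
  twist:
    - [0,0,1]
    - [0,0,0.9]
    - [0,0,0]
    - [0,0,0]
  gripper: [0.6,0.6,0.6,0.6]

```text
t: 28.25
tool_pos: [0.5686, 0.1504, 0.3055]
orientation: [3.136, -0.184, -0.001]
contact_force: [-0.3, 0.6, -0.5]
gripper_width: 0.798
grasp_force: 0.0
```

```bash
python3 - <<'E'
from h import *
st();print(togo([.568,.1512,.185],np.radians(-7+90)))
E
```

```text
t 28.25 pos [0.5686 0.1504 0.3055] Xhead -6.72 z [-0.001 -0.    -1.   ] F [-0.3  0.6 -0.5] T [ 0.02 -0.04 -0.04] w 0.798 q6 1.87
(array([-0.012, -0.015,  2.41 ]), array([0.002, 0.005, 0.028]))
```

>>> step_arm:
  travel:
    - [0,-0.01,0.4]
    - [0,-0.01,0.6]
    - [0,0,0.6]
    - [0,0,0.5]
    - [0,0,0.31]
    - [0,0,0]
    - [0,0,0]
    - [0,0,0]
    - [0,0,0]
    - [0,0,0]
    - [0,0,0]
  twist:
    - [0,0,0]
    - [0,0,0]
    - [0,0,0]
    - [0,0,0]
    - [0,0,0]
    - [0,0,0]
    - [0,0,0]
    - [0,0,0]
    - [0,0,0]
    - [0,0,0]
    - [0,0,0]
  gripper: [0.6,0.6,0.6,0.6,0.6,0.6,-1,-1,-1,-1,-1]

```text
t: 29.62
tool_pos: [0.5701, 0.1515, 0.1872]
orientation: [-3.135, 0.188, -0.004]
contact_force: [-0.5, 0.2, 5.9]
gripper_width: 0.341
grasp_force: 59.4
```

```bash
python3 - <<'E'
from h import *
st()
E
```

```text
t 29.625 pos [0.5701 0.1515 0.1872] Xhead -6.86 z [ 0.003  0.001 -1.   ] F [-0.5  0.2  5.9] T [0.02 0.11 0.06] w 0.341 q6 1.88
```

>>> step_arm:
  travel:
    - [0,0,-0.06]
    - [0,0,-0.08]
    - [0,0,-0.1]
    - [0,0,-0.1]
  twist:
    - [0,0,0]
    - [0,0,0]
    - [0,0,0]
    - [0,0,0]
  gripper: [-1,-1,-1,-1]

```text
t: 30.12
tool_pos: [0.5696, 0.1513, 0.201]
orientation: [-3.136, 0.188, -0.001]
contact_force: [5.0, 1.5, -8.1]
gripper_width: 0.341
grasp_force: 59.3
```

```bash
python3 - <<'E'
from h import *
st()
E
```

```text
t 30.125 pos [0.5696 0.1513 0.201 ] Xhead -6.88 z [ 0.001  0.    -1.   ] F [ 5.   1.5 -8.1] T [ 0.26 -0.8   0.03] w 0.341 q6 1.88
```

>>> step_arm:
  travel:
    - [0,0,-0.2]
    - [0,0,-0.4]
    - [0,0,-0.5]
    - [0,0,-0.2]
    - [-0.05,0.4,0]
    - [-0.1,0.9,0]
    - [-0.1,1,0]
    - [-0.1,1,0]
    - [-0.1,1,0]
    - [-0.1,1,0]
    - [-0.1,1,0]
    - [-0.1,1,0]
  twist:
    - [0,0,0]
    - [0,0,0]
    - [0,0,0]
    - [0,0,0]
    - [0,0,0]
    - [0,0,0]
    - [0,0,0]
    - [0,0,0]
    - [0,0,0]
    - [0,0,0]
    - [0,0,0]
    - [0,0,0]
  gripper: [-1,-1,-1,-1,-1,-1,-1,-1,-1,-1,-1,-1]

```text
t: 31.62
tool_pos: [0.4856, -0.2084, 0.2658]
orientation: [-3.135, 0.189, 0.006]
contact_force: [0.9, -0.3, -4.7]
gripper_width: 0.336
grasp_force: 59.7
```

>>> step_arm:
  travel:
    - [-0.1,1,0]
    - [-0.05,0.6,0.1]
    - [0,0.3,0.5]
    - [0,0,0.9]
    - [0,0,1]
    - [0,0,0.9]
    - [0,0,0.5]
    - [0,0,0.2]
    - [0,0,0]
    - [0,0,0]
  twist:
    - [0,0,0]
    - [0,0,0]
    - [0,0,0]
    - [0,0,0]
    - [0,0,0]
    - [0,0,0]
    - [0,0,0]
    - [0,0,0]
    - [0,0,0]
    - [0,0,0]
  gripper: [-1,-1,-1,-1,-1,-1,-1,-1,-1,-1]

```text
t: 32.88
tool_pos: [0.4704, -0.3011, 0.0639]
orientation: [3.134, -0.188, 0.003]
contact_force: [0.1, -0.1, -4.7]
gripper_width: 0.339
grasp_force: 59.6
```

```bash
python3 - <<'E'
from h import *
st();im,m=snap('scene');im2,mw=snap('wrist','w7.png');
u,v=proj(m,[.5,-.3,.05])[0].astype(int);c=cv2.resize(im[v-38:v+37,u-33:u+33],(396,450),interpolation=cv2.INTER_CUBIC)
cv2.imwrite('pics/p7.png',cv2.cvtColor(np.hstack([cv2.resize(im2,(400,300))[0:300],cv2.resize(c,(264,300))]),cv2.COLOR_RGB2BGR))
E
```

```text
t 32.875 pos [ 0.4704 -0.3011  0.0639] Xhead -6.88 z [ 0.002 -0.002 -1.   ] F [ 0.1 -0.1 -4.7] T [-0.02  0.1  -0.03] w 0.339 q6 1.04
```

View pics/p7.png

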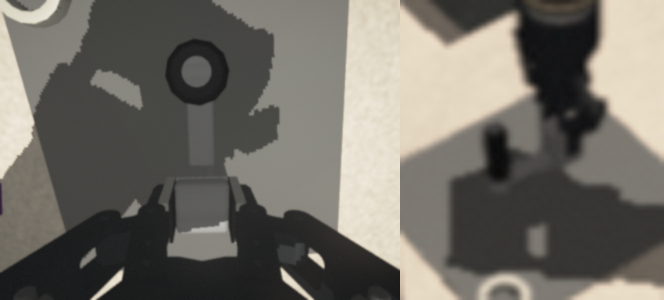

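The crank is held level over the mat, with its handle pointing away from the robot. It is well inside the mat and clear of the tape roll.

>>> step_arm:
  travel:
    - [0,0,0.2]
    - [0,0,0.16]
    - [0,0,0.06]
    - [0,0,0.03]
    - [0,0,0.02]
    - [0,0,0]
  twist:
    - [0,0,0]
    - [0,0,0]
    - [0,0,0]
    - [0,0,0]
    - [0,0,0]
    - [0,0,0]
  gripper: [-1,-1,-1,-1,-1,-1]

```text
t: 33.72
tool_pos: [0.4696, -0.3002, 0.0391]
orientation: [3.136, -0.188, 0.0]
contact_force: [-0.4, -0.5, -4.1]
gripper_width: 0.337
grasp_force: 59.7
```

>>> step_arm:
  travel:
    - [0,0,0.02]
    - [0,0,0.02]
    - [0,0,0.01]
    - [0,0,0]
  twist:
    - [0,0,0]
    - [0,0,0]
    - [0,0,0]
    - [0,0,0]
  gripper: [-1,-1,-1,-1]

```text
t: 34.22
tool_pos: [0.4696, -0.3002, 0.0371]
orientation: [3.136, -0.188, 0.0]
contact_force: [-3.4, 1.2, 2.5]
gripper_width: 0.333
grasp_force: 58.9
```

```bash
python3 -c "from h import *;st()"
```

```text
t 34.225 pos [ 0.4696 -0.3002  0.0371] Xhead -6.87 z [ 0. -0. -1.] F [-3.4  1.2  2.5] T [0.15 0.22 0.1 ] w 0.333 q6 1.04
```

>>> step_arm:
  travel:
    - [0,0,0.01]
    - [0,0,0.01]
    - [0,0,0]
    - [0,0,0]
    - [0,0,0]
    - [0,0,0]
    - [0,0,-0.2]
    - [0,0,-0.6]
    - [0,0,-0.9]
    - [0,0,-0.9]
    - [0,0,0]
    - [0,0,0]
  twist:
    - [0,0,0]
    - [0,0,0]
    - [0,0,0]
    - [0,0,0]
    - [0,0,0]
    - [0,0,0]
    - [0,0,0]
    - [0,0,0]
    - [0,0,0]
    - [0,0,0]
    - [0,0,0]
    - [0,0,0]
  gripper: [-1,-1,0.6,0.6,0.6,0.6,0.6,0.6,0.6,0.6,0.6,0.6]

```text
t: 35.72
tool_pos: [0.4693, -0.3, 0.1658]
orientation: [3.136, -0.188, 0.0]
contact_force: [-0.9, 0.2, -1.1]
gripper_width: 0.794
grasp_force: 0.0
```

```bash
python3 - <<'E'
from h import *
st();im,m=snap('wrist');P=[[.4708,-.3003,.046],[.4708+.07*np.cos(-.12),-.3003+.07*np.sin(-.12),.079]]
q=proj(m,P);print(q)
g=cv2.cvtColor(im,cv2.COLOR_RGB2GRAY);u,v=q[1].astype(int);w=g[v-20:v+20,u-20:u+20];c=cv2.HoughCircles(cv2.resize(w,None,fx=4,fy=4),cv2.HOUGH_GRADIENT,1,100,param1=80,param2=15,minRadius=8,maxRadius=90)
print(None if c is None else c[0][:,:]/4+[u-20,v-20,0])
E
```

```text
t 35.725 pos [ 0.4693 -0.3     0.1658] Xhead -6.87 z [ 0. -0. -1.] F [-0.9  0.2 -1.1] T [0.02 0.01 0.05] w 0.794 q6 1.04
[[257.93760988 184.23953693]
 [257.98333875  94.42808192]]
None
```

```bash
python3 - <<'E'
from h import *
im,m=snap('wrist','w8.png');q=proj(m,[[.5403,-.3087,.079]])[0];g=cv2.cvtColor(im,cv2.COLOR_RGB2GRAY)
u,v=q.astype(int);w=g[v-30:v+30,u-40:u+40];print(w[::5,::5])
b=(w<30).astype(np.uint8);n,l,s,c=cv2.connectedComponentsWithStats(b)
for i in range(1,n):
    if s[i,4]>40:print(s[i],c[i]+[u-40,v-30])
E
```

```text
[[54 54 56 54 54 53 55 54 52 56 55 55 54 55 54 55]
 [54 54 55 54 52 55 55 55 53 54 54 55 55 54 55 55]
 [54 54 54 55 56 55 54 55 56 54 55 55 54 55 56 53]
 [53 55 55 53 55 54 55 54 53 55 54 54 55 53 54 55]
 [55 54 55 56 55 56 39 18 24 21 40 55 54 55 53 55]
 [56 54 54 55 53 49 25 29 30 27 26 40 54 55 55 54]
 [54 55 55 54 55 26 26 62 72 67 26 22 54 54 55 56]
 [55 54 54 56 56 22 28 72 72 72 26 23 56 56 55 55]
 [55 55 55 56 57 30 27 58 70 63 27 28 57 56 55 57]
 [55 55 55 55 56 49 21 26 28 27 22 47 55 56 56 57]
 [55 55 55 55 54 55 50 26 23 28 46 55 55 56 55 56]
 [55 55 55 57 55 55 58 71 70 72 61 55 55 56 54 57]]
[ 24  18  33  34 565] [258.30265487  97.31327434]
```

```bash
python3 -c "from h import *;print(robot.job_done())"
```

```text
the job is handed in; nothing more can be done
None
```

The job is handed in: I closed the stop valve, squeezed the washer to an estimated 0.16–0.2 rad (snug is 0.05–0.3), laid the crank flat on the mat and let go, at about 36 s of the 72 s; I don't know the verdict, and the crank swung back about 12° when I released its handle, which I took to be socket play.

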